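# Click the weekly pill wheel round to the softgel

## Task

One softgel is left in the round weekly pill box on the vanity counter. Flick the edge of its seven-pocket wheel round with a fingertip, click by click and whichever way you like, until the pocket holding the softgel has clicked into place under the opening in the lid, without running past it. Leave the pill box standing where it is on the counter, do not pick anything up, and do not disturb the other things on the counter.

Things in the scene. Friction and masses are not known exactly. Their poses are not given: they have to be found in the camera images.
- pill_box: round weekly pill box, loose on the counter, 0.65 to 0.95 kg, 144 mm across its lobes, 41 mm tall. Origin: centre of the underside, on the wheel's axis; z up, +x points from the axis through the middle of the lid's opening. Base: radius 60 mm, to 11 mm height; wheel: 12 to 32 mm; fixed clear lid: radius 54 mm, top 36 mm, white lip round its one opening to 39 mm; centre cap to 41 mm
- pill_wheel (a joint): angle of the wheel, rad: direction of the softgel from the box's +x axis, counter-clockwise from above; turns both ways. Softgel under the opening at 0 and at 6.283. Clicks at every 0.898 rad (1/7 turn); let go, a sprung roller draws it to the nearest click, so a push well past half way completes a click. Takes 1 to 2 N at a lobe. Starts at rest at click 2, 3, 4 or 5
- lobe (a point): centre of the rounded tip of the lobe next counter-clockwise (from above) after the softgel's pocket, half-way up. The wheel (disc, radius 56 mm) has 7 such lobes, midway between pockets, 0.898 rad apart: 12 mm wide (22 at the root, inside 61 mm), round tip centred 66 mm from the axis, outermost point 72 mm, 13 to 31 mm above the counter, outside lid and base; free gap 45 mm
- window (a point): point in the middle of the opening of the lid, 36 mm from the wheel's axis, 33 mm above the counter; fixed in the pill box
- softgel (a point): centre of the amber softgel (26 x 11 mm, lying crosswise, visible through the clear lid), seated in its wheel pocket 36 mm from the wheel's axis, 20 mm above the counter; it goes round with the wheel. The other six pockets are empty
- mug: bystander, loose: red ceramic mug, 82 mm across, 95 mm tall, with a handle; origin at the centre of its underside
- brush_stand: bystander, loose: chrome toothbrush stand, round foot 90 mm across, slotted top plate 94 x 34 mm at 92 to 97 mm height, two brushes reaching 191 mm; origin at the centre of its underside
- trimmer_case: bystander, loose: dark plastic trimmer case, 175 (its x) x 64 x 44 mm; origin at the centre of its underside
- pin_box: bystander, loose: aluminium hair pin box with clip-on lid, 101 (its x) x 67 x 26 mm; origin at the centre of its underside
Things that resemble listed ones, but are neither listed nor needed, are in the scene too. Of the things like the pill_box, leave any that is green or pink; of the rest the larger one is meant.

How it is judged:
By the outcome, as a careful person would: the job done as asked, in the order asked, and still so for the second after the job is handed in, with the robot touching nothing.
It also fails if it takes over 58 s, if anything falls off the work surface, if the arm or the gripper's body presses on something with over 40 N, if the wrist force passes 120 N, or if a joint passes its speed limit or range.

## Robot

A 6-joint arm with a two-finger parallel gripper is mounted at the origin on the work surface. World frame = base frame: x ahead of the robot, y to its left, z up, the work surface at z = 0. Lengths are in mm, angles in rad, forces in N, time in s.
With the tool pointing down it reaches from about 325 to 850 mm from the base axis. Payload 15.5 kg.
Tool frame: the origin (TCP) lies midway between the tips of the shut fingers; the grasp point (between the pads) lies 19 mm behind it; x points along the fingers, z is the direction in which the jaws open and shut, and the axes are right-handed (so a half turn about x gives the same grasp; the last joint's range is limited). The gripper opens to 91 mm and grips with 3 to 60 N. Pads are 32 mm wide; open, the fingers measure 118 mm over their backs; the gripper's body (76 mm by 178 mm) begins 60 mm behind the grasp point.
Start: joints at [1.012, 0.494, 1.345, -0, 1.302, -0.096], TCP at [279.03, 559.257, 213.915] pointing down, gripper open.
Joint ranges: [-2.91, 2.91], [-0.82, 2.16], [0.22, 2.67], [-1.22, 4.37], [0.12, 2.79], [-3.08, 3.08]. Speed limits (rad/s): [1.89, 1.89, 2.57, 3.01, 3.01, 3.01].

## Interface

Orientations are given as a rotation vector (axis times angle).
In Python, from bench import ctrl gives the robot as it stands.
- The arm moves only by the shell command python3 -m crank 'ROWS'. ROWS is JSON, a list of rows, each an object with "translation": the shift along the tool's x, y, z in m, a list of three; "turn": the turn, a rotation vector about the tool's x, y, z in rad, a list of three; "grip": the gripper command: -1 is shut, 1 is fully open, values between are in proportion. In form: [{"translation": [x, y, z], "turn": [rx, ry, rz], "grip": grip}, ...]. A call has 1 to 20 rows; each row shifts and turns the commanded pose from where the row before left it, along the tool's axes as they then stand; what a row does not reach is not made up. A row lasts 1/10 s, in which the tool goes at most 50 mm and 8.59 degrees, less where a joint would pass 70% of its speed; a pose out of reach is approached as far as the arm can. A call is refused whole if a number of a shift passes 0.05 or a number of a turn 0.15, either way. A call with a gripper value outside its range is refused whole. The fingers move at their own pace and stop on an object; the grip force is fixed at half the most. Time passes only in rows, so rows that do not move let the fingers close. It gives the time, the measured TCP pose, the force and the opening at its end, in the units of the state.
- ctrl.observe(): the state, without advancing time (a new reading comes with each control period).
- ctrl.camera(name): name is "scene" or "top"; returns a dict with "pixels" (400x640x3 uint8, red, green, blue), "fx", "fy", "cx", "cy" (pixels), "world_to_cam" (4x4, takes a point from world to camera coordinates). Camera axes: x right, y up, looking along -z (the intrinsics and any distortion apply to the point x, -y, -z); pixel columns grow to the right and rows downward; lengths in mm; the calibration is good to about 2 mm. A picture is of the moment at which its call begins. There is no depth.
- ctrl.hand_in(): hands the job in, once; it reports no verdict.
The state is a dict: "clock": time; "joints": joint angles; "qd": joint speeds; "joint_efforts": joint torques, N m; "tool_pos": TCP position; "orientation": TCP orientation; "wrist_force": force on the tool from outside, world axes, zero at the start; "ft_torque": the same for the moment, N m; "finger_gap": opening from 0.0 (shut) to 1.0 (fully open).
Only numpy, scipy, OpenCV 4.12 (cv2) and the standard library are available. Lean on these libraries where they do the work, as an engineer would, in place of code of your own. Each camera call takes 0.05 s, during which the arm holds its last target. There are 200 camera calls.

## Working session

There is one attempt and no reset: what is moved stays moved. The work goes in short steps, Python scripts to look and compute and a shell command to move; the robot and the scene stay as the last step left them, time stands still between calls to the robot, and variables do not carry over. Pictures are saved under pics/ and viewed, about 8 in all and at most 12, crops included, and the job is handed in when it is done.

```bash
mkdir -p pics
python3 - <<'E'
from bench import ctrl
import cv2,numpy as np
for n in("scene","top"):
    c=ctrl.camera(n);cv2.imwrite(f"pics/{n}0.png",c["pixels"][:,:,::-1])
    print(n,{k:(np.round(v,3).tolist()) for k,v in c.items() if k!="pixels"})
print(ctrl.observe())
E
```

```text
scene {'fx': 467.242, 'fy': 467.242, 'cx': 320.948, 'cy': 198.617, 'world_to_cam': [[-0.085, 0.996, 0.007, 29.743], [-0.852, -0.076, 0.517, 456.35], [0.516, 0.038, 0.856, -1361.003], [0.0, 0.0, 0.0, 1.0]]}
top {'fx': 381.735, 'fy': 381.735, 'cx': 317.052, 'cy': 198.839, 'world_to_cam': [[-0.012, -1.0, 0.003, -0.268], [0.976, -0.011, 0.216, -568.568], [-0.216, 0.005, 0.976, -780.81], [0.0, 0.0, 0.0, 1.0]]}
{'clock': 0.1, 'joints': array([ 1.01247668e+00,  4.94113322e-01,  1.34605996e+00, -8.66406350e-06,
        1.30248024e+00, -9.54757655e-02]), 'qd': array([-0.00015925, -0.00092574, -0.00087646, -0.00051447, -0.00060235,
        0.00037663]), 'joint_efforts': array([ 2.02162882e-03, -8.80251360e+01, -3.82540691e+01,  7.06907082e-02,
        4.82752081e-02, -1.06704383e-04]), 'tool_pos': array([278.86916614, 558.96627215, 213.40580624]), 'orientation': array([-0.86239356,  1.39427   ,  0.86161191]), 'wrist_force': array([0.35611048, 0.59841837, 0.57759219]), 'ft_torque': array([ 0.05097885, -0.02918984, -0.04382589]), 'finger_gap': 0.9995682131996285}
```

View pics/top0.png

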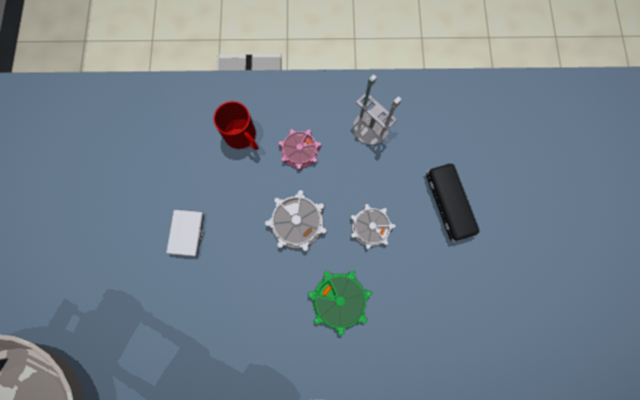

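View pics/scene0.png

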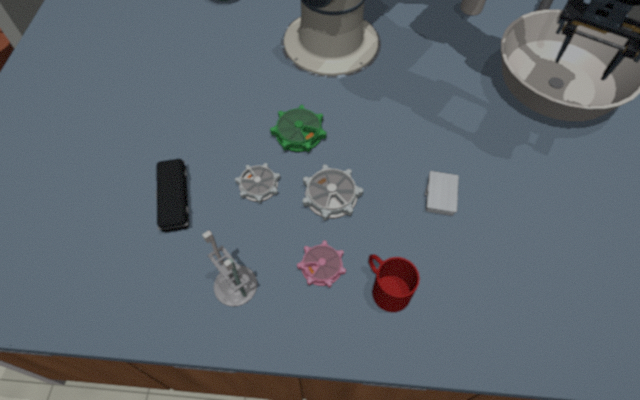

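Both pictures show four pill boxes. In the top image they are large white (296,221), small white (372,227), pink (300,149) and green (340,302). The description leaves the larger white one at (296,221), so I'll check it with rectified close crops.

```bash
cat > h.py <<'E'
from bench import ctrl
import cv2,numpy as np
def proj(c,P):
    P=np.atleast_2d(P).astype(float);q=P@c["world_to_cam"][:3,:3].T+c["world_to_cam"][:3,3]
    return np.c_[c["cx"]+c["fx"]*q[:,0]/-q[:,2], c["cy"]-c["fy"]*q[:,1]/-q[:,2]]
def unproj(c,uv,z):
    W=c["world_to_cam"];d=np.array([(uv[0]-c["cx"])/c["fx"],-(uv[1]-c["cy"])/c["fy"],-1])@W[:3,:3]
    o=-W[:3,:3].T@W[:3,3];return o+d*(z-o[2])/d[2]
def rect(c,x,y,z,half=90,n=380):
    # image: up = +x world, left = +y world
    w=np.array([[x+half,y+half,z],[x+half,y-half,z],[x-half,y-half,z],[x-half,y+half,z]])
    M=cv2.getPerspectiveTransform(proj(c,w).astype(np.float32),np.float32([[0,0],[n,0],[n,n],[0,n]]))
    return cv2.warpPerspective(c["pixels"],M,(n,n),flags=cv2.INTER_CUBIC)
E
python3 - <<'E'
from h import *
t=ctrl.camera("top");s=ctrl.camera("scene")
p=unproj(t,(296,220),35);q=unproj(s,(331,187.5),41);print(p,q)
x,y=(p+q)[:2]/2
cv2.imwrite("pics/r1.png",np.hstack([rect(t,x,y,22),rect(s,x,y,22)])[:,:,::-1])
for n,uv,z in(("mug",(235,125),50),("pink",(300,149),25),("green",(340,302),25),("small",(372,227),25),("pin",(185,233),26),("stand",(370,127),5),("case",(453,203),44)):print(n,unproj(t,uv,z).round())
E
```

```text
[526.25786991  40.93474611  35.        ] [527.49810371  37.4269622   41.        ]
mug [750. 183.  50.]
pink [699.  32.  25.]
green [346. -54.  25.]
small [ 510. -131.   25.]
pin [501. 292.  26.]
stand [ 761. -140.    5.]
case [ 559. -313.   44.]
```

View pics/r1.png

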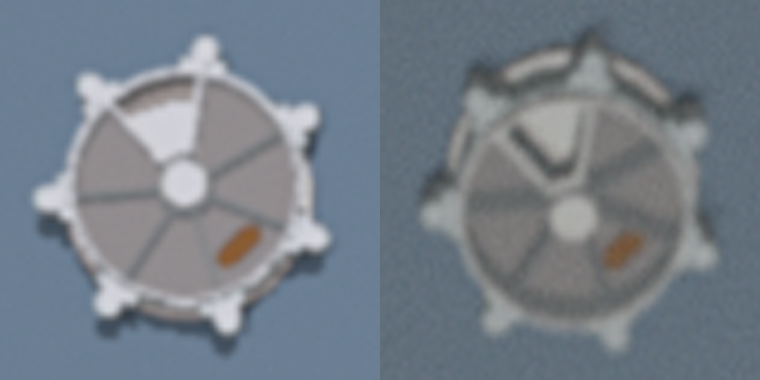

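The crop confirms it: clear-lidded white box, lip opening at about (165,125), softgel at (240,246) in the left panel. Next I'll fit the pose from the lobe tips in both views.

```bash
cat > fit.py <<'E'
from h import *
from scipy.optimize import least_squares
def fit(cams,g0,pr=True):
    """refine lobes: match rendered white lobe mask at z=31 (tip circle+stalk) by outer brightness via tip clicks"""
    pass
E
python3 - <<'E'
from h import *
from scipy.optimize import least_squares
from scipy.spatial.transform import Rotation as R
x0,y0=(np.array([526.258,40.935])+np.array([527.498,37.427]))/2
s=180/380
L={"top":[(205,48),(90,85),(47,199),(108,303),(229,322),(317,238),(307,117)],"scene":[(212,45),(104,92),(54,214),(117,318),(235,334),(322,253),(312,132)]}
G={"top":(240,246),"scene":(244,250)};obs={};cs={}
for n in L:
    c=cs[n]=ctrl.camera(n)
    f=lambda p:proj(c,[x0+90-p[1]*s,y0+90-p[0]*s,22])[0]
    obs[n]=np.array([f(p) for p in L[n]]); G[n]=f(G[n])
def res(v,n):
    a=v[2]+np.arange(7)*2*np.pi/7
    return (proj(cs[n],np.c_[v[0]+66*np.cos(a),v[1]+66*np.sin(a),31+0*a])-obs[n]).ravel()
v={}
for n in L:
    r=least_squares(res,[x0,y0,-.13],args=(n,));print(n,r.x.round(3),np.abs(r.fun).max());v[n]=r.x
m=(v["top"]+v["scene"])/2
for n in L:
    g=unproj(cs[n],G[n],22);print("gel",g.round(1),np.arctan2(g[1]-v[n][1],g[0]-v[n][0]),np.hypot(*(g[:2]-v[n][:2])))
o=ctrl.observe();Rm=R.from_rotvec(o["orientation"]).as_matrix();print(Rm.round(3))
print("tool z angle",np.arctan2(Rm[1,2],Rm[0,2]))
b=m[2]+1.5*2*np.pi/7;print(m,"gap",b,[ (m[:2]+r*np.array([np.cos(b),np.sin(b)])).round(1) for r in(78,115)],o["tool_pos"])
E
```

```text
top [ 5.26626e+02  4.05480e+01 -1.42000e-01] 0.27907568327006516
scene [ 5.28764e+02  3.76080e+01 -1.49000e-01] 2.6155164277432448
gel [500.4  15.5  22. ] -2.3800323307214897 36.30267065079606
gel [498.5  13.6  22. ] -2.4716796873327973 38.66272087835878
[[-0.    -0.895  0.446]
 [-0.     0.446  0.895]
 [-1.     0.    -0.   ]]
tool z angle 1.1080322150549562
[ 5.27694914e+02  3.90779639e+01 -1.45556342e-01] gap 1.2008405096825052 [array([555.9, 111.8]), array([569.3, 146.3])] [278.96925502 559.17063435 213.7360716 ]
```

Fit: centre ≈ (527.5, 39.5), opening at 0.30 rad, softgel at -2.39 rad. The softgel is therefore 3 clicks short going counter-clockwise (click 4). I'll work the free +y side, with the shut fingers inserted at the gap centre and each click a 0.898 rad arc about the axis.

```bash
python3 -m crank '[{"translation":[0,-0.03,-0.016],"turn":[0,0,0],"grip":-1},{"translation":[0,-0.03,-0.016],"turn":[0,0,0],"grip":-1},{"translation":[0,-0.03,-0.016],"turn":[0,0,0],"grip":-1},{"translation":[0,-0.03,-0.016],"turn":[0,0,0],"grip":-1},{"translation":[0,-0.03,-0.016],"turn":[0,0,0],"grip":-1},{"translation":[0,-0.03,-0.016],"turn":[0,0,0],"grip":-1},{"translation":[0,-0.03,-0.016],"turn":[0,0,0],"grip":-1},{"translation":[0,-0.03,-0.016],"turn":[0,0,0],"grip":-1},{"translation":[0,-0.03,-0.016],"turn":[0,0,0],"grip":-1},{"translation":[0,-0.03,-0.016],"turn":[0,0,0],"grip":-1},{"translation":[0,-0.03,-0.016],"turn":[0,0,0],"grip":-1},{"translation":[0,-0.03,-0.016],"turn":[0,0,0],"grip":-1},{"translation":[0,-0.03,-0.016],"turn":[0,0,0],"grip":-1},{"translation":[0,-0.03,-0.016],"turn":[0,0,0],"grip":-1},{"translation":[0,-0.024,-0.016],"turn":[0,0,0],"grip":-1}]'
python3 -m crank '[{"translation":[0.01,0,0],"turn":[0.148,0,0],"grip":-1},{"translation":[0.01,0,0],"turn":[0.148,0,0],"grip":-1},{"translation":[0.01,0,0],"turn":[0.148,0,0],"grip":-1},{"translation":[0.01,0,0],"turn":[0.148,0,0],"grip":-1},{"translation":[0.01,0,0],"turn":[0.148,0,0],"grip":-1},{"translation":[0.01,0,0],"turn":[0.148,0,0],"grip":-1},{"translation":[0.01,0,0],"turn":[0.148,0,0],"grip":-1},{"translation":[0.01,0,0],"turn":[0.148,0,0],"grip":-1},{"translation":[0.01,0,0],"turn":[0.148,0,0],"grip":-1},{"translation":[0.01,0,0],"turn":[0.148,0,0],"grip":-1},{"translation":[0,0,0],"turn":[0,0,0],"grip":-1},{"translation":[0,0,0],"turn":[0,0,0],"grip":-1}]'
cat > rel.py <<'E'
from h import *
from scipy.spatial.transform import Rotation as R
o=ctrl.observe();A=R.from_rotvec(o["orientation"]).as_matrix()
d=np.array([527.5,39.5,0])-o["tool_pos"];d[2]=17-o["tool_pos"][2]
print("t",round(o["clock"],2),"tool",o["tool_pos"].round(1),"axis in tool axes(y,z), down:",(A.T@d).round(1),"yaw z",round(np.arctan2(A[1,2],A[0,2]),3),"gap",round(o["finger_gap"],3),"tilt",A[:,0].round(3),"F",o["wrist_force"].round(1))
E
python3 rel.py
python3 - <<'E'
from h import *
c=ctrl.camera("scene");i=c["pixels"][60:300,200:480];cv2.imwrite("pics/s2.png",cv2.resize(i,None,fx=2.4,fy=2.4)[:,:,::-1])
E
```

```text
clock: 1.8
tool_pos: [570.2, 144.8, 213.9]
orientation: [-0.862, 1.393, 0.861]
wrist_force: [-0.7, -0.2, 0.3]
finger_gap: 0.003
clock: 3.0
tool_pos: [569.2, 146.3, 114.1]
orientation: [0.288, 1.552, -0.288]
wrist_force: [1.0, 0.1, -0.2]
finger_gap: 0.002
t 3.0 tool [569.2 146.3 114.1] axis in tool axes(y,z), down: [  97.1 -114.6   -0.5] yaw z -0.367 gap 0.002 tilt [-0. -0. -1.] F [ 1.   0.1 -0.2]
```

View pics/s2.png

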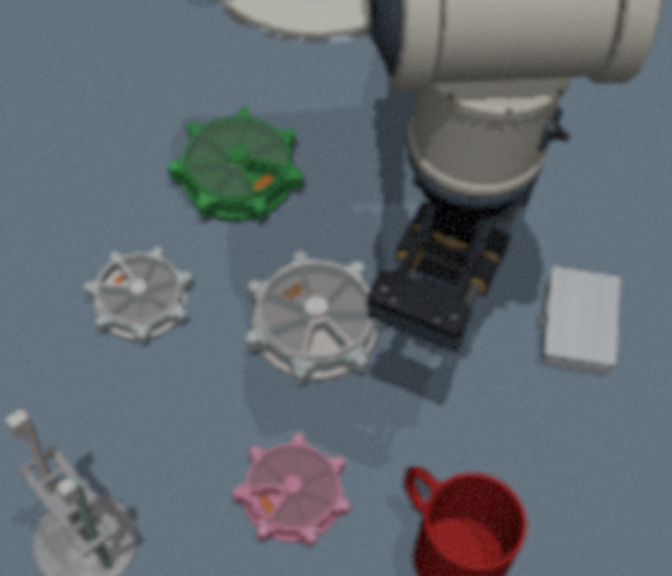

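The picture shows the shut fingers outboard of the box at crop pixel (420,300), in line with the gap, with nothing else near. Going down, then radially in.

```bash
python3 -m crank '[{"translation":[0.025,0,0],"turn":[0,0,0],"grip":-1},{"translation":[0.025,0,0],"turn":[0,0,0],"grip":-1},{"translation":[0.025,0,0],"turn":[0,0,0],"grip":-1},{"translation":[0.015,0,0],"turn":[0,0,0],"grip":-1},{"translation":[0.007,0,0],"turn":[0,0,0],"grip":-1},{"translation":[0,-0.008,0],"turn":[0,0,0],"grip":-1},{"translation":[0,-0.008,0],"turn":[0,0,0],"grip":-1},{"translation":[0,-0.008,0],"turn":[0,0,0],"grip":-1},{"translation":[0,-0.007,0],"turn":[0,0,0],"grip":-1},{"translation":[0,-0.006,0],"turn":[0,0,0],"grip":-1},{"translation":[0,0,0],"turn":[0,0,0],"grip":-1}]'; python3 rel.py
```

```text
clock: 4.15
tool_pos: [555.5, 111.0, 17.2]
orientation: [0.292, 1.551, -0.292]
wrist_force: [-0.6, -0.5, -0.2]
finger_gap: 0.005
t 4.15 tool [555.5 111.   17.2] axis in tool axes(y,z), down: [  0.2 -76.8  -0.1] yaw z -0.373 gap 0.005 tilt [ 0. -0. -1.] F [-0.6 -0.5 -0.2]
```

Contact-free. First click, then withdraw radially and look.

```bash
python3 -m crank '[{"translation":[0,-0.0001,-0.0039],"turn":[-0.05,0,0],"grip":-1},{"translation":[0,-0.0001,-0.0039],"turn":[-0.05,0,0],"grip":-1},{"translation":[0,-0.0001,-0.0039],"turn":[-0.05,0,0],"grip":-1},{"translation":[0,-0.0001,-0.0039],"turn":[-0.05,0,0],"grip":-1},{"translation":[0,-0.0001,-0.0039],"turn":[-0.05,0,0],"grip":-1},{"translation":[0,-0.0001,-0.0039],"turn":[-0.05,0,0],"grip":-1},{"translation":[0,-0.0001,-0.0039],"turn":[-0.05,0,0],"grip":-1},{"translation":[0,-0.0001,-0.0039],"turn":[-0.05,0,0],"grip":-1},{"translation":[0,-0.0001,-0.0039],"turn":[-0.05,0,0],"grip":-1},{"translation":[0,-0.0001,-0.0039],"turn":[-0.05,0,0],"grip":-1},{"translation":[0,-0.0001,-0.0039],"turn":[-0.05,0,0],"grip":-1},{"translation":[0,-0.0001,-0.0039],"turn":[-0.05,0,0],"grip":-1},{"translation":[0,-0.0001,-0.0039],"turn":[-0.05,0,0],"grip":-1},{"translation":[0,-0.0001,-0.0039],"turn":[-0.05,0,0],"grip":-1},{"translation":[0,-0.0001,-0.0039],"turn":[-0.05,0,0],"grip":-1},{"translation":[0,-0.0001,-0.0039],"turn":[-0.05,0,0],"grip":-1},{"translation":[0,-0.0001,-0.0039],"turn":[-0.05,0,0],"grip":-1},{"translation":[0,-0.0001,-0.0039],"turn":[-0.048,0,0],"grip":-1},{"translation":[0,0,0],"turn":[0,0,0],"grip":-1}]'; python3 rel.py
python3 -m crank '[{"translation":[0,0.006,0],"turn":[0,0,0],"grip":-1},{"translation":[0,0.008,0],"turn":[0,0,0],"grip":-1},{"translation":[0,0.01,0],"turn":[0,0,0],"grip":-1},{"translation":[0,0.01,0],"turn":[0,0,0],"grip":-1},{"translation":[0,0,0],"turn":[0,0,0],"grip":-1}]'; python3 rel.py
python3 - <<'E'
from h import *
t=ctrl.camera("top");s=ctrl.camera("scene")
x,y=526.88,39.18
cv2.imwrite("pics/r3.png",np.hstack([rect(t,x,y,22),rect(s,x,y,22)])[:,:,::-1])
E
```

```text
clock: 6.05
tool_pos: [487.8, 106.5, 17.0]
orientation: [-0.413, 1.531, 0.413]
wrist_force: [-0.2, -0.4, 0.3]
finger_gap: 0.007
t 6.05 tool [487.8 106.5  17. ] axis in tool axes(y,z), down: [ -0.  -77.9   0.6] yaw z 0.527 gap 0.007 tilt [-0.  0. -1.] F [-0.2 -0.4  0.3]
clock: 6.55
tool_pos: [470.0, 137.1, 16.9]
orientation: [-0.413, 1.532, 0.413]
wrist_force: [0.4, 0.2, -0.1]
finger_gap: 0.005
t 6.55 tool [470.  137.1  16.9] axis in tool axes(y,z), down: [  -0.2 -113.3    0.6] yaw z 0.527 gap 0.005 tilt [-0.001  0.    -1.   ] F [ 0.4  0.2 -0.1]
```

View pics/r3.png

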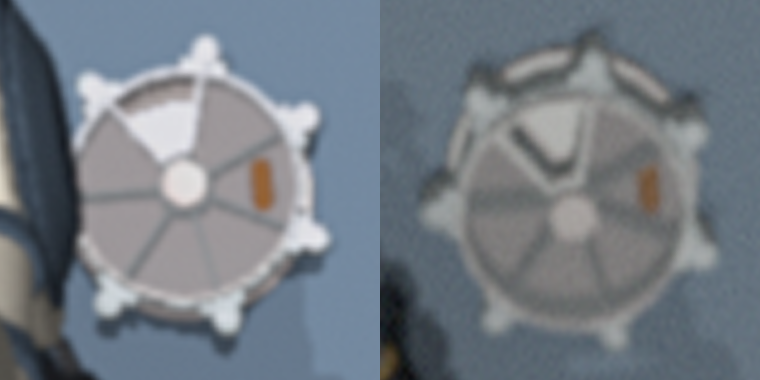

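The left panel shows the softgel one pocket on, at (262,184), with the lobes and box where they were: exactly one click. Swinging back outside the lobes and repeating.

```bash
python3 -m crank '[{"translation":[0,-0.0005,0.0102],"turn":[0.09,0,0],"grip":-1},{"translation":[0,-0.0005,0.0102],"turn":[0.09,0,0],"grip":-1},{"translation":[0,-0.0005,0.0102],"turn":[0.09,0,0],"grip":-1},{"translation":[0,-0.0005,0.0102],"turn":[0.09,0,0],"grip":-1},{"translation":[0,-0.0005,0.0102],"turn":[0.09,0,0],"grip":-1},{"translation":[0,-0.0005,0.0102],"turn":[0.09,0,0],"grip":-1},{"translation":[0,-0.0005,0.0102],"turn":[0.09,0,0],"grip":-1},{"translation":[0,-0.0005,0.0102],"turn":[0.09,0,0],"grip":-1},{"translation":[0,-0.0005,0.0102],"turn":[0.09,0,0],"grip":-1},{"translation":[0,-0.0005,0.0102],"turn":[0.09,0,0],"grip":-1},{"translation":[0,0,0],"turn":[0,0,0],"grip":-1}]'; python3 rel.py
```

```text
clock: 7.75
tool_pos: [570.9, 142.4, 16.9]
orientation: [0.296, 1.549, -0.295]
wrist_force: [-0.6, -0.2, 0.2]
finger_gap: 0.006
t 7.75 tool [570.9 142.4  16.9] axis in tool axes(y,z), down: [-1.000e-01 -1.117e+02 -2.500e+00] yaw z -0.377 gap 0.006 tilt [ 0.001  0.    -1.   ] F [-0.6 -0.2  0.2]
```

```bash
python3 -m crank '[{"translation":[0,-0.007,-0.0025],"turn":[0,0,0],"grip":-1},{"translation":[0,-0.008,0],"turn":[0,0,0],"grip":-1},{"translation":[0,-0.007,0],"turn":[0,0,0],"grip":-1},{"translation":[0,-0.006,0],"turn":[0,0,0],"grip":-1},{"translation":[0,-0.006,0],"turn":[0,0,0],"grip":-1},{"translation":[0,0,0],"turn":[0,0,0],"grip":-1}]'; python3 rel.py
python3 -m crank '[{"translation":[0,-0.0001,-0.0039],"turn":[-0.05,0,0],"grip":-1},{"translation":[0,-0.0001,-0.0039],"turn":[-0.05,0,0],"grip":-1},{"translation":[0,-0.0001,-0.0039],"turn":[-0.05,0,0],"grip":-1},{"translation":[0,-0.0001,-0.0039],"turn":[-0.05,0,0],"grip":-1},{"translation":[0,-0.0001,-0.0039],"turn":[-0.05,0,0],"grip":-1},{"translation":[0,-0.0001,-0.0039],"turn":[-0.05,0,0],"grip":-1},{"translation":[0,-0.0001,-0.0039],"turn":[-0.05,0,0],"grip":-1},{"translation":[0,-0.0001,-0.0039],"turn":[-0.05,0,0],"grip":-1},{"translation":[0,-0.0001,-0.0039],"turn":[-0.05,0,0],"grip":-1},{"translation":[0,-0.0001,-0.0039],"turn":[-0.05,0,0],"grip":-1},{"translation":[0,-0.0001,-0.0039],"turn":[-0.05,0,0],"grip":-1},{"translation":[0,-0.0001,-0.0039],"turn":[-0.05,0,0],"grip":-1},{"translation":[0,-0.0001,-0.0039],"turn":[-0.05,0,0],"grip":-1},{"translation":[0,-0.0001,-0.0039],"turn":[-0.05,0,0],"grip":-1},{"translation":[0,-0.0001,-0.0039],"turn":[-0.05,0,0],"grip":-1},{"translation":[0,-0.0001,-0.0039],"turn":[-0.05,0,0],"grip":-1},{"translation":[0,-0.0001,-0.0039],"turn":[-0.05,0,0],"grip":-1},{"translation":[0,-0.0001,-0.0039],"turn":[-0.048,0,0],"grip":-1},{"translation":[0,0,0],"turn":[0,0,0],"grip":-1}]'; python3 rel.py
python3 -m crank '[{"translation":[0,0.006,0],"turn":[0,0,0],"grip":-1},{"translation":[0,0.008,0],"turn":[0,0,0],"grip":-1},{"translation":[0,0.01,0],"turn":[0,0,0],"grip":-1},{"translation":[0,0.01,0],"turn":[0,0,0],"grip":-1},{"translation":[0,0,0],"turn":[0,0,0],"grip":-1}]'
python3 -m crank '[{"translation":[0,-0.0005,0.01],"turn":[0.09,0,0],"grip":-1},{"translation":[0,-0.0005,0.01],"turn":[0.09,0,0],"grip":-1},{"translation":[0,-0.0005,0.01],"turn":[0.09,0,0],"grip":-1},{"translation":[0,-0.0005,0.01],"turn":[0.09,0,0],"grip":-1},{"translation":[0,-0.0005,0.01],"turn":[0.09,0,0],"grip":-1},{"translation":[0,-0.0005,0.01],"turn":[0.09,0,0],"grip":-1},{"translation":[0,-0.0005,0.01],"turn":[0.09,0,0],"grip":-1},{"translation":[0,-0.0005,0.01],"turn":[0.09,0,0],"grip":-1},{"translation":[0,-0.0005,0.01],"turn":[0.09,0,0],"grip":-1},{"translation":[0,-0.0005,0.01],"turn":[0.09,0,0],"grip":-1},{"translation":[0,0,0],"turn":[0,0,0],"grip":-1}]'; python3 rel.py
python3 - <<'E'
from h import *
t=ctrl.camera("top");s=ctrl.camera("scene")
x,y=526.88,39.18
cv2.imwrite("pics/r4.png",np.hstack([rect(t,x,y,22),rect(s,x,y,22)])[:,:,::-1])
E
```

```text
clock: 8.35
tool_pos: [554.3, 111.5, 16.9]
orientation: [0.294, 1.551, -0.294]
wrist_force: [-0.4, -1.3, -0.4]
finger_gap: 0.005
t 8.35 tool [554.3 111.5  16.9] axis in tool axes(y,z), down: [ -0.  -76.8   1.4] yaw z -0.374 gap 0.005 tilt [-0. -0. -1.] F [-0.4 -1.3 -0.4]
clock: 10.25
tool_pos: [486.7, 107.0, 16.9]
orientation: [-0.411, 1.532, 0.412]
wrist_force: [0.2, -0.7, -0.5]
finger_gap: 0.004
t 10.25 tool [486.7 107.   16.9] axis in tool axes(y,z), down: [ -0.1 -78.9   1.5] yaw z 0.525 gap 0.004 tilt [-0. -0. -1.] F [ 0.2 -0.7 -0.5]
clock: 10.75
tool_pos: [469.0, 137.7, 16.9]
orientation: [-0.412, 1.532, 0.412]
wrist_force: [-0.0, -0.6, -0.2]
finger_gap: 0.004
clock: 11.85
tool_pos: [567.8, 142.9, 16.9]
orientation: [0.297, 1.549, -0.296]
wrist_force: [-0.5, -0.5, -0.3]
finger_gap: 0.002
t 11.85 tool [567.8 142.9  16.9] axis in tool axes(y,z), down: [-1.00e-01 -1.11e+02  7.00e-01] yaw z -0.378 gap 0.002 tilt [ 0.001  0.    -1.   ] F [-0.5 -0.5 -0.3]
```

View pics/r4.png

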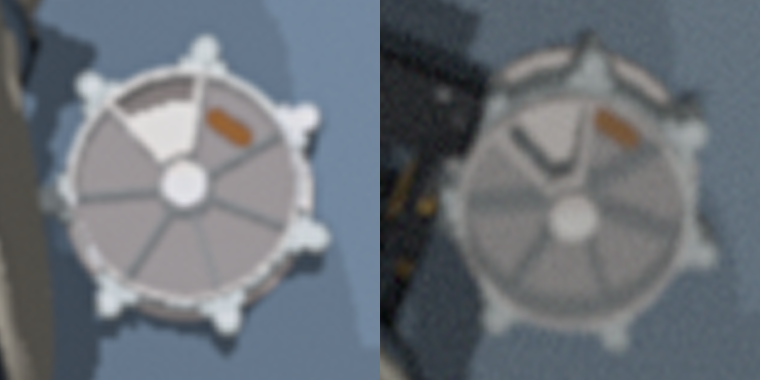

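The softgel is now at (230,127), right beside the opening, and the box is unmoved. One more click, then withdraw and rise.

```bash
python3 -m crank '[{"translation":[0,-0.007,0.001],"turn":[0,0,0],"grip":-1},{"translation":[0,-0.008,0],"turn":[0,0,0],"grip":-1},{"translation":[0,-0.007,0],"turn":[0,0,0],"grip":-1},{"translation":[0,-0.006,0],"turn":[0,0,0],"grip":-1},{"translation":[0,-0.005,0],"turn":[0,0,0],"grip":-1},{"translation":[0,0,0],"turn":[0,0,0],"grip":-1}]'; python3 rel.py
python3 -m crank '[{"translation":[0,-0.0001,-0.0039],"turn":[-0.05,0,0],"grip":-1},{"translation":[0,-0.0001,-0.0039],"turn":[-0.05,0,0],"grip":-1},{"translation":[0,-0.0001,-0.0039],"turn":[-0.05,0,0],"grip":-1},{"translation":[0,-0.0001,-0.0039],"turn":[-0.05,0,0],"grip":-1},{"translation":[0,-0.0001,-0.0039],"turn":[-0.05,0,0],"grip":-1},{"translation":[0,-0.0001,-0.0039],"turn":[-0.05,0,0],"grip":-1},{"translation":[0,-0.0001,-0.0039],"turn":[-0.05,0,0],"grip":-1},{"translation":[0,-0.0001,-0.0039],"turn":[-0.05,0,0],"grip":-1},{"translation":[0,-0.0001,-0.0039],"turn":[-0.05,0,0],"grip":-1},{"translation":[0,-0.0001,-0.0039],"turn":[-0.05,0,0],"grip":-1},{"translation":[0,-0.0001,-0.0039],"turn":[-0.05,0,0],"grip":-1},{"translation":[0,-0.0001,-0.0039],"turn":[-0.05,0,0],"grip":-1},{"translation":[0,-0.0001,-0.0039],"turn":[-0.05,0,0],"grip":-1},{"translation":[0,-0.0001,-0.0039],"turn":[-0.05,0,0],"grip":-1},{"translation":[0,-0.0001,-0.0039],"turn":[-0.05,0,0],"grip":-1},{"translation":[0,-0.0001,-0.0039],"turn":[-0.05,0,0],"grip":-1},{"translation":[0,-0.0001,-0.0039],"turn":[-0.05,0,0],"grip":-1},{"translation":[0,-0.0001,-0.0039],"turn":[-0.048,0,0],"grip":-1},{"translation":[0,0,0],"turn":[0,0,0],"grip":-1}]'; python3 rel.py
python3 -m crank '[{"translation":[0,0.006,0],"turn":[0,0,0],"grip":-1},{"translation":[0,0.008,0],"turn":[0,0,0],"grip":-1},{"translation":[0,0.01,0],"turn":[0,0,0],"grip":-1},{"translation":[0,0.016,0],"turn":[0,0,0],"grip":-1},{"translation":[-0.02,0.02,0],"turn":[0,0,0],"grip":-1},{"translation":[-0.03,0.02,0],"turn":[0,0,0],"grip":-1},{"translation":[-0.03,0.02,0],"turn":[0,0,0],"grip":-1},{"translation":[-0.03,0.02,0],"turn":[0,0,0],"grip":-1},{"translation":[-0.03,0.02,0],"turn":[0,0,0],"grip":-1},{"translation":[0,0.02,0],"turn":[0,0,0],"grip":-1},{"translation":[0,0,0],"turn":[0,0,0],"grip":-1},{"translation":[0,0,0],"turn":[0,0,0],"grip":-1},{"translation":[0,0,0],"turn":[0,0,0],"grip":-1}]'; python3 rel.py
python3 - <<'E'
from h import *
t=ctrl.camera("top");s=ctrl.camera("scene")
x,y=526.88,39.18
cv2.imwrite("pics/r5.png",np.hstack([rect(t,x,y,22),rect(s,x,y,22)])[:,:,::-1])
cv2.imwrite("pics/top5.png",t["pixels"][:,:,::-1])
E
```

```text
clock: 12.55
tool_pos: [555.1, 111.4, 16.9]
orientation: [0.295, 1.551, -0.296]
wrist_force: [0.2, 0.2, -0.0]
finger_gap: 0.002
t 12.55 tool [555.1 111.4  16.9] axis in tool axes(y,z), down: [ -0.  -77.1   0.8] yaw z -0.377 gap 0.002 tilt [-0. -0. -1.] F [ 0.2  0.2 -0. ]
clock: 14.45
tool_pos: [487.3, 107.1, 16.9]
orientation: [-0.41, 1.532, 0.41]
wrist_force: [-0.0, 0.5, 0.8]
finger_gap: 0.007
t 14.45 tool [487.3 107.1  16.9] axis in tool axes(y,z), down: [ -0.1 -78.6   1.1] yaw z 0.523 gap 0.007 tilt [-0. -0. -1.] F [-0.   0.5  0.8]
clock: 15.75
tool_pos: [407.7, 245.4, 156.5]
orientation: [-0.409, 1.533, 0.409]
wrist_force: [0.1, 0.9, -0.8]
finger_gap: 0.001
t 15.75 tool [407.7 245.4 156.5] axis in tool axes(y,z), down: [ 139.5 -238.2    1.3] yaw z 0.522 gap 0.001 tilt [-0.001 -0.    -1.   ] F [ 0.1  0.9 -0.8]
```

View pics/r5.png

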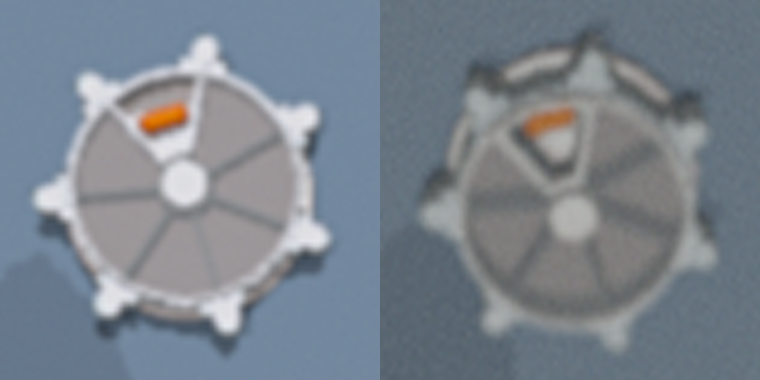

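View pics/top5.png

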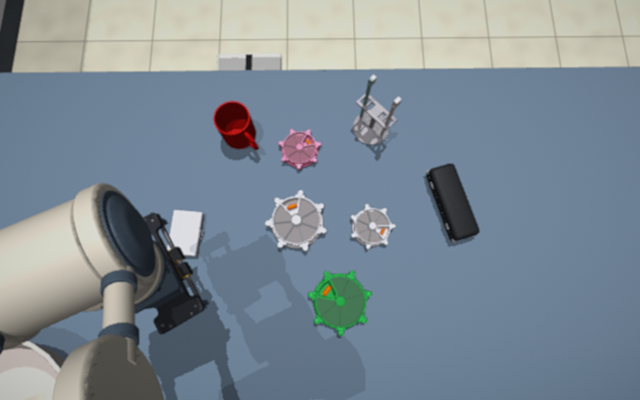

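The softgel shows bright in the opening at (163,117), with its lobes in the same click position as at the start. The box and everything else are where they were, and the arm is clear. Handing in.

```bash
python3 -c "
from bench import ctrl
print(ctrl.hand_in())"
```

```text
the job is handed in; nothing more can be done
None
```

The softgel's pocket has clicked into place under the opening in the lid of the larger white pill box, and the job is handed in. I turned the wheel three clicks counter-clockwise with the shut fingertips, one click per stroke, and finished at about 16 s.

- **Softgel:** the last pictures from both cameras show it uncovered in the opening. The lobes are back at the click positions I measured at the start, so it did not run past.
- **Counter:** by eye, the pill box and the other things on the counter look unmoved compared with the first picture.
- **Forces:** the wrist force readings after each move stayed below about 1.5 N. Forces during the strokes were not logged.
- **Arm:** it is withdrawn about 240 mm from the box and raised, touching nothing.

No check failed. The only disagreement was early on: the two cameras placed the box centre 2 to 3 mm apart. I used a point between them, and every stroke gave exactly one click.

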